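Hang the frying basket on the fryer's bar, test its hold, set the thermostat

TASK

Get the doughnut fryer ready for the morning: take the wire frying basket by its handle, hang its hooks over the hanger bar at the back of the fryer and, before letting go, tug the handle gently but firmly downwards for about half a second (some 8 N) to make sure the bar holds it. Then let go of the basket and turn the thermostat knob on the sloping front panel so that its white pointer stands at the long, wide frying mark of the scale. Leave everything else on the worktop where it is.

Things in the scene. Friction and masses are not known exactly. Their poses are not given: they have to be found in the camera images.
- fryer: fixed steel fryer, origin under its middle on the worktop; own +x to its back, +y left, z up. 200 mm wide, x -0.152 to 0.150 m. Front panel slopes 28 deg from level, 0.060 m high in front, rising to 0.110 m. Open tank behind: x -0.050 to 0.106, y +-0.084, rim 0.110 m, floor 0.028 m high. Then the closed element head: front face at x 0.106, top 0.142 m high; it carries the hanger bar
- hanger_bar: fixed round steel bar over the fryer's element head, 10 mm thick, 150 mm long along its own y, origin at its middle, 0.190 m above the worktop, 13.5 mm behind the head's front face (fryer x 0.1195, y 0); own x to the fryer's back, z up. It stands on two 10 mm posts at y +-70 mm; the basket's hooks must come down between them
- basket: loose wire basket, 130 mm long (x), 105 wide (y), 80 high, 0.13 to 0.20 kg, origin under its floor's middle, z up. Handle at its -x end slopes up and outwards 50 deg from level; at its +x end two wire hooks (y +-22 mm) rise 25 mm over the rim, bend away and down. Hung, its far wall leans on the head's face, its handle end droops about 5 deg and its floor is about 15 mm below the tank's rim
- basket_grip (a point): point on the axis of the black grip of the basket's handle, 30 mm below its upper end, at (-0.127, 0, 0.154) m in the basket's frame; the grip is 20 mm wide (y), 16 mm thick and 95 mm long along its slope of 50 deg from level, rising away from the basket; axes as the basket's
- basket_hook (a point): seat inside the hooks, at (0.0875, 0, 0.0995) m in the basket's frame: underside of the hooks' tops, 5 mm before their turned-down ends; hung, it lies on the bar's upper side. Hooks are open downwards: free from x 0.069 (rim) to 0.0925 (ends, tips at z 0.0755) in the basket's frame. With a level basket the bar's middle enters at x 0.083: clear of hooks and of the head's face
- thermostat_grip (a point): on the thermostat knob's axis, 27 mm above the panel. Knob: black bar handle 46 mm long, 13 wide, from 7 to 33 mm above the panel, on a skirt 50 mm across. z = knob's axis, square to the panel (28 deg from vertical, leaning to the fryer's front). Axes turn with the knob; the bar lies along the point's x axis turned +150 deg about z, where the white pointer on one half of it points
- thermostat (a joint): knob angle: 0 with the white pointer at the round off dot (7 o'clock on the panel), growing clockwise seen from in front, 2.62 with it straight up the slope (12 o'clock), 3.14 rad (180 deg) with it at the long wide frying mark (1 o'clock); stops at 0 and 5.24; light friction (0.04 N m), stays where left
- fry_mark (a point): middle of the long wide frying mark of the thermostat's scale, on the panel 36 mm from the knob's axis, at 1 o'clock (30 deg clockwise of straight up the slope, seen from in front)
- berry_box: flat open punnet of blueberries, 120 x 161 mm, 52 high; bystander that may stand behind the basket or under its handle
- fluted_ring: fluted steel pastry cutter, 56 mm across, 30 high; bystander
- vanilla: small dark bottle, 47 mm across, 118 high; bystander at the back right

How it is judged:
By the outcome, as a careful person would: the job done as asked, in the order asked, and still so for the second after the job is handed in, with the robot touching nothing.
It also fails if it takes over 72 s, if anything falls off the work surface, if the arm or the gripper's body presses on something with over 40 N, if the wrist force passes 120 N, or if a joint passes its speed limit or range.

ROBOT

A 6-joint arm with a two-finger parallel gripper is mounted at the origin on a cart in front of the work surface, level with it; the furniture and walls round the work are solid. World frame = base frame: x ahead of the robot, y to its left, z up, the work surface at z = 0. Lengths are in mm, angles in rad, forces in N, time in s.
With the tool pointing down it reaches from about 350 to 925 mm from the base axis. Payload 6.4 kg.
Tool frame: the origin (TCP) lies at the very end of the fingers, on their centre line; the grasp point (between the pads) lies 19 mm behind it; z points along the fingers, y is the line along which they close (so a half turn about z gives the same grasp; the last joint's range is limited). The gripper opens to 85 mm and grips with 20 to 120 N. Pads are 22 mm wide; open, the fingers measure 114 mm over their backs; the gripper's body (76 mm by 85 mm) begins 54 mm behind the grasp point. The pads swing forward as they close: fully open they stand 13 mm farther back than shut.
Start: joints at [-1.288, 0.245, 1.558, -0, 1.339, -0.174], TCP at [286.707, -583.364, 231.29] pointing down, gripper open.
Joint ranges: [-3.13, 3.13], [-1.02, 2.26], [0.13, 2.54], [-0.95, 4.09], [0.21, 2.88], [-2.74, 2.74]. Speed limits (rad/s): [2.57, 2.57, 3.14, 3.14, 3.14, 3.14].

INTERFACE

Orientations are given as a rotation vector (axis times angle).
In Python, from workcell import r, move_gripper, optics, monitor gives the robot as it stands. Calls block until the motion is done:
- r.movep(position, orientation): joint-space move of the TCP to a pose.
- r.line_to(position, ori=None, feed=150): straight line of the TCP; ori=None keeps the orientation; feed is the mean speed in mm/s.
- r.goto_joints(angles): joint-space move.
- move_gripper(opening, squeeze=None): opening from 0.0 (shut) to 1.0 (fully open); squeeze is the grip in N (None keeps the last); returns when the fingers have stopped.
- r.dwell(seconds).
- r.solve_ik(position, orientation): joint angles nearest the present ones, or None.
- optics.snapshot(name): name is "side" or "top"; returns the picture (400x640x3 uint8, red, green, blue); there is no depth.
- optics.camera_info(name): a dict with "intrinsics" (3x3 intrinsics, pixels), "position" and "rotation" of the camera in the world. Camera axes: x right, y down, z forward; pixel columns grow to the right and rows downward; lengths in mm; the calibration is good to about 2 mm. A picture is of the moment at which its call begins. camera_info takes no time and is no camera call.
A pose or a line that the arm cannot do raises r.IKError and nothing moves.
- r.job_done(): hands the job in; it is judged then, once.
Readings, each from a call of its own:
- monitor.current_time_s(): time.
- monitor.current_joints(): joint angles.
- monitor.current_qd(): joint speeds.
- monitor.current_tau(): joint torques, N m.
- monitor.current_tcp_pos(): TCP position.
- monitor.current_eef_rot(): TCP orientation.
- monitor.current_force(): force on the tool from outside, world axes, zero at the start.
- monitor.current_ft_torque(): the same for the moment, N m.
- monitor.current_opening(): opening from 0.0 (shut) to 1.0 (fully open).
- monitor.current_grip_force(): force on a finger pad.
Only numpy, scipy, OpenCV 4.12 (cv2) and the standard library are available. Lean on these libraries where they do the work, as an engineer would, in place of code of your own. Each camera call takes 0.05 s, during which the arm holds its last target. There are 200 camera calls.

## Working session

There is one attempt and no reset: what is moved stays moved. The work goes in short steps, each a Python script; the robot and the scene stay as the last script left them, time stands still between calls to the robot, and variables do not carry over. Pictures are saved under pics/ and viewed, at most 10 in all, crops included, and the job is handed in when it is done.

```bash
mkdir -p pics; python3 - <<'E'
from workcell import r, move_gripper, optics, monitor
import cv2
for n in("side","top"):
    im=optics.snapshot(n); cv2.imwrite(f"pics/{n}0.png",cv2.cvtColor(im,cv2.COLOR_RGB2BGR))
    i=optics.camera_info(n); print(n,i)
print(monitor.current_time_s(),monitor.current_eef_rot(),monitor.current_force())
E
```

```text
side {'intrinsics': array([[383.67391192,   0.        , 322.04733419],
       [  0.        , 383.67391192, 197.59709008],
       [  0.        ,   0.        ,   1.        ]]), 'position': array([ 544.30332586, -753.17980666,  625.00863845]), 'rotation': array([-2.23491145,  0.03664762, -0.01186621])}
top {'intrinsics': array([[416.55109243,   0.        , 317.21316041],
       [  0.        , 416.55109243, 200.19624484],
       [  0.        ,   0.        ,   1.        ]]), 'position': array([ 500.12293806,  -74.33767233, 1095.82466194]), 'rotation': array([-2.16085039,  2.21045998, -0.11419256])}
0.1 [-3.05826310e+00 -7.10917043e-01  1.17933465e-04] [-0.01754474 -0.44601662 -0.57202503]
```

View pics/side0.png

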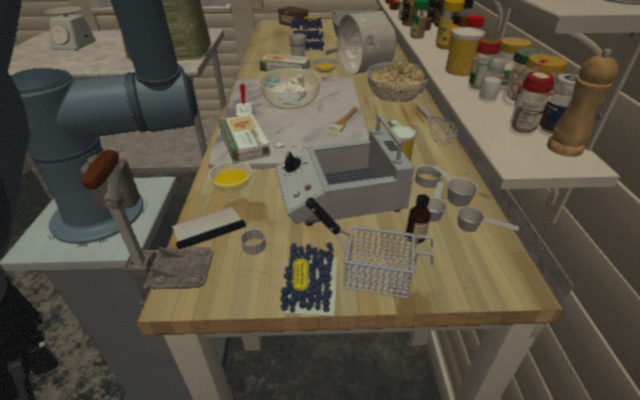

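View pics/top0.png

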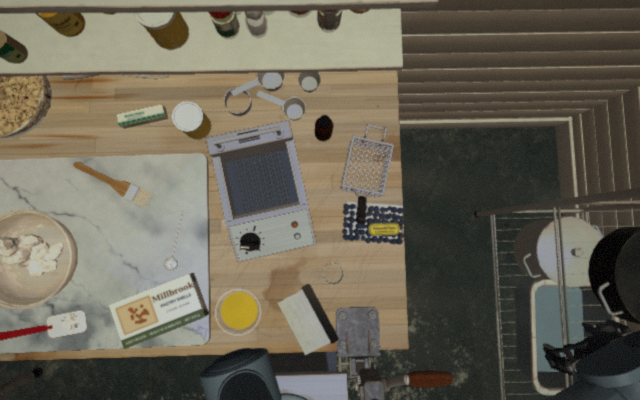

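Side view: the basket is at about (380,260), with its black handle at (322,216) over the berry box. The fryer is at about (350,175), with the knob at (291,161). Top view: basket (367,165), handle (361,208), knob (250,241), bar (250,135). Next I'll zoom in.

```bash
python3 - <<'E'
import cv2
a=cv2.imread("pics/top0.png")[110:270,200:410]; cv2.imwrite("pics/topc.png",cv2.resize(a,None,fx=3.75,fy=3.75,interpolation=cv2.INTER_CUBIC))
a=cv2.imread("pics/side0.png")[110:310,260:450]; cv2.imwrite("pics/sidec.png",cv2.resize(cv2.convertScaleAbs(a,alpha=1.3,beta=10),None,fx=3,fy=3,interpolation=cv2.INTER_CUBIC))
E
```

```text
(no output)
```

View pics/topc.png

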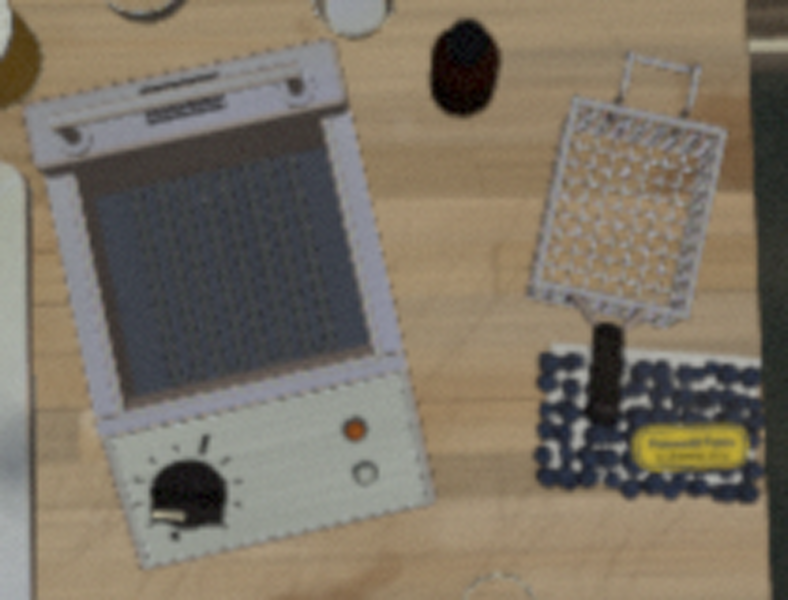

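View pics/sidec.png

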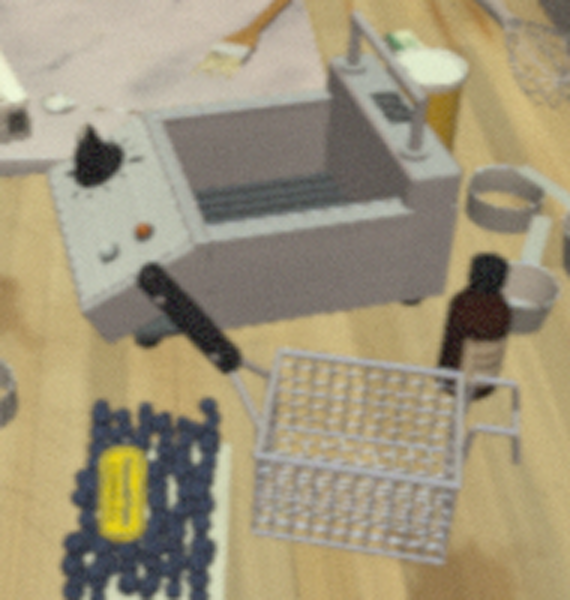

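Top crop: rim corners (573,98), (725,130), (688,320) and (530,295), panel front edge (148,568)–(432,500), bar ends about (68,132) and (300,78), knob white pointer near the off dot. Side crop: bar ends (355,15) and (425,95). I'll cast these as rays.

```bash
cat > h.py <<'E'
import numpy as np, cv2
from scipy.spatial.transform import Rotation as R
from workcell import r, move_gripper, optics, monitor
CAM={n:optics.camera_info(n) for n in("top","side")}
def ray(n,p):
    c=CAM[n]; d=R.from_rotvec(c["rotation"]).apply(np.linalg.solve(c["intrinsics"],[p[0],p[1],1.]))
    return np.array(c["position"]),d/np.linalg.norm(d)
def onz(n,p,z):
    o,d=ray(n,p); return o+d*(z-o[2])/d[2]
def two(pt,ps):
    A=[];b=[];rs=[ray("top",pt),ray("side",ps)]
    for o,d in rs:
        P=np.eye(3)-np.outer(d,d);A.append(P);b.append(P@o)
    x=np.linalg.lstsq(np.vstack(A),np.hstack(b),rcond=None)[0]
    return x,max(np.linalg.norm(np.cross(x-o,d)) for o,d in rs)
T=lambda u,v:((u+.5)/3.75-.5+200,(v+.5)/3.75-.5+110)
S=lambda u,v:((u+.5)/3-.5+260,(v+.5)/3-.5+110)
E
python3 - <<'E'
from h import *
np.set_printoptions(precision=1,suppress=True)
def yaw(d): return np.degrees(np.arctan2(d[1],d[0]))
print("bar",two(T(68,132),S(355,15)),two(T(300,78),S(425,95)))
print("barz195",onz("top",T(68,132),195),onz("top",T(300,78),195))
hd=[onz("top",T(*p),142) for p in((45,170),(25,105),(335,42),(345,105))];print("head",hd,[np.linalg.norm(hd[i]-hd[i-1]) for i in range(4)])
pf=[onz("top",T(*p),60) for p in((148,568),(432,500))];print("panel front",pf,np.linalg.norm(pf[0]-pf[1]),yaw(pf[0]-pf[1])-90)
pf=[onz("top",T(*p),110) for p in((104,436),(400,355))];print("panel top",pf,np.linalg.norm(pf[0]-pf[1]))
b=[onz("top",T(*p),80) for p in((573,98),(725,130),(688,320),(530,295))];print("rim",b,np.mean(b,0),yaw(b[0]-b[3]),yaw(b[1]-b[2]),[np.linalg.norm(b[i]-b[i-1]) for i in range(4)])
bs=[onz("side",S(*p),80) for p in((465,374),(462,484),(258,460),(280,350))];print("rim side",bs,np.mean(bs,0),yaw(bs[0]-bs[3]))
print("hooktops",two(T(627,55),S(518,383)),two(T(697,68),S(517,432)))
print("grip ends up",two(T(602,420),S(150,272)),"low",two(T(608,325),S(232,362)))
print("knob bot",onz("top",T(188,495),95),"dot",two(T(175,536),S(83,180)),"frymark",two(T(205,444),S(133,159)))
E
```

```text
bar (array([706.4, 122.6, 197.1]), np.float64(2.5355954796675073)) (array([737. , -13.1, 197.8]), np.float64(3.87408332459204))
barz195 [704.2 123.1 195. ] [733.7 -12.5 195. ]
head [array([692.7, 148.9, 142. ]), array([733.7, 161.2, 142. ]), array([769.9, -31. , 142. ]), array([729.9, -36.4, 142. ])] [np.float64(189.06279513104428), np.float64(42.76504538401083), np.float64(195.50254415588597), np.float64(40.37888926992596)]
panel front [array([443.6, 101.4,  60. ]), array([483.5, -85.7,  60. ])] 191.28368236703736 12.04254359475405
panel top [array([529.2, 119.8, 110. ]), array([576.1, -67. , 110. ])] 192.62583518656984
rim [array([ 746.6, -185. ,   80. ]), array([ 723.1, -285.2,   80. ]), array([ 597.2, -255.9,   80. ]), array([ 615.9, -152.8,   80. ])] [ 670.7 -219.7   80. ] -13.859448860181239 -13.092379463372822 [np.float64(134.62626368875624), np.float64(102.92119741694415), np.float64(129.26352031679838), np.float64(104.84994753861338)]
rim side [array([ 749.3, -186.5,   80. ]), array([ 725.8, -283.7,   80. ]), array([ 601.8, -259.7,   80. ]), array([ 625.3, -157.8,   80. ])] [ 675.6 -221.9   80. ] -13.026863537954338
hooktops (array([ 771.3, -219.1,  101.8]), np.float64(2.139217610150254)) (array([ 760. , -263.8,  103.7]), np.float64(0.9017935160093169))
grip ends up (array([ 533.2, -185.8,  174.4]), np.float64(3.2032523407185076)) low (array([ 590.4, -199.6,  108.9]), np.float64(1.93873061464576))
knob bot [490.9  69.7  95. ] dot (array([470.5,  83.2,  64.9]), np.float64(6.315773936181531)) frymark (array([522.3,  57.6, 102.1]), np.float64(0.5789420893445744))
```

```bash
cat >> h.py <<'E'
def tool(yaw,pitch=0):  # tool down, tool x along basket x; pitch>0 = basket handle end drooped
    return (R.from_euler('z',yaw,degrees=True)*R.from_euler('y',-pitch,degrees=True)*R.from_euler('x',180,degrees=True)).as_rotvec()
def bframe(o,yaw,p): return np.array(o)+R.from_euler('z',yaw,degrees=True).apply(p)
GR=np.array([-127,0,154-19.])   # TCP in basket frame, tool down
def shot(n,f,box,s):
    u,v,w,h=box; a=cv2.cvtColor(optics.snapshot(n),cv2.COLOR_RGB2BGR)[v:v+h,u:u+w]
    return cv2.resize(cv2.convertScaleAbs(a,alpha=1.3,beta=10),None,fx=s,fy=s,interpolation=cv2.INTER_CUBIC)
E
python3 - <<'E'
from h import *
np.set_printoptions(precision=3,suppress=True)
t=bframe([674.5,-221,0],-13.3,GR); print(t)
o=tool(-13.3); print(r.solve_ik(t+[0,0,80],o), monitor.current_joints())
r.movep(t+[0,0,80],o)
r.line_to(t+[0,0,0],feed=80)
print(monitor.current_time_s(),monitor.current_tcp_pos(),monitor.current_force())
a=shot("top",0,(300,100,110,150),3.5); b=shot("side",0,(280,130,160,190),2.7)
h=max(len(a),len(b)); p=lambda x:cv2.copyMakeBorder(x,0,h-len(x),0,0,0)
cv2.imwrite("pics/g1.png",np.hstack([p(a),p(b)])); print(a.shape,b.shape)
E
```

```text
[ 550.906 -191.784  135.   ]
[-0.529  0.106  1.747 -0.     1.289  1.274] [-1.288  0.246  1.559  0.     1.339 -0.174]
2.975 [ 551.377 -192.028  135.737] [ 0.285  0.334 -0.525]
(525, 385, 3) (513, 432, 3)
```

View pics/g1.png

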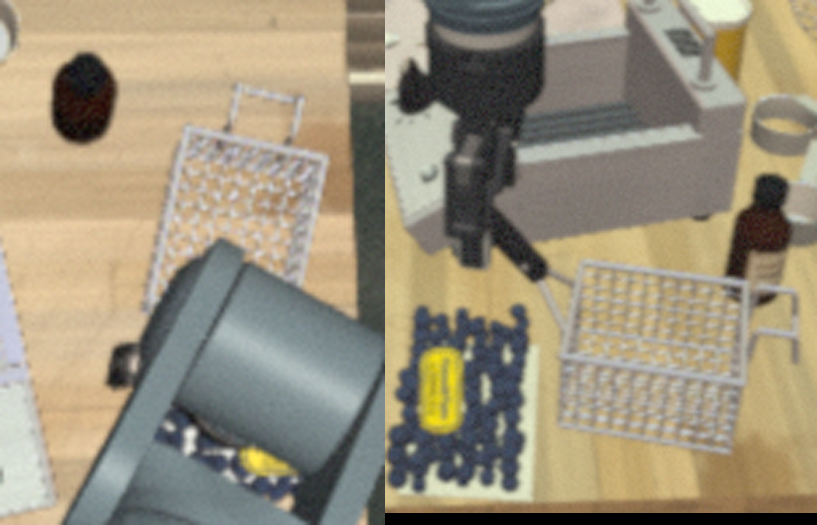

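The fingers straddle the black grip (side part, about (480,215)) and nothing has been touched. Closing and lifting.

```bash
python3 - <<'E'
from h import *
np.set_printoptions(precision=2,suppress=True)
move_gripper(0.0,100)
print(monitor.current_opening(),monitor.current_grip_force(),monitor.current_force())
p=np.array([550.9,-191.8,135.]); r.line_to(p+[0,0,165],feed=100)
r.dwell(.3); print(monitor.current_time_s(),monitor.current_tcp_pos(),monitor.current_force(),monitor.current_ft_torque())
by=11.7; bar=np.array([719.5,55,190.])
o=bframe(bar,by,[-83,0,0]); o[2]=165
t=bframe(o,by,GR); print(t,r.solve_ik(t,tool(by)))
a=shot("top",0,(300,80,110,150),3.5); b=shot("side",0,(280,110,160,190),2.7)
h=max(len(a),len(b)); p=lambda x:cv2.copyMakeBorder(x,0,h-len(x),0,0,0)
cv2.imwrite("pics/g2.png",np.hstack([p(a),p(b)]))
E
```

```text
0.21584035859733275 97.7055823802948 [-2.06  1.05  0.92]
5.8 [ 550.85 -191.78  299.83] [ 0.57 -0.78 -1.27] [0.06 0.2  0.01]
[513.86  12.41 300.  ] [-0.2  -0.13  1.82 -0.    1.45  1.17]
```

View pics/g2.png

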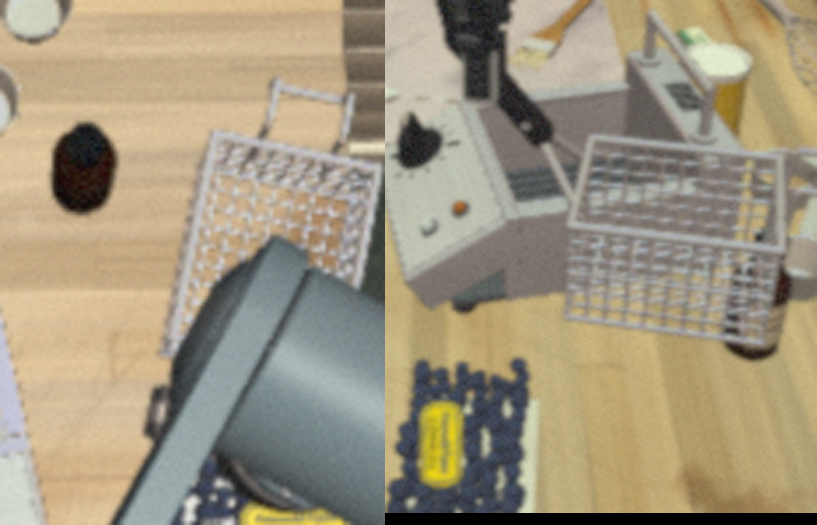

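The basket is lifted and held. Rim corners: top part (217,133), (380,172), near-left (170,350). Side part (395,155), (395,245), near (208,137). Checking for tilt in the grip.

```bash
python3 - <<'E'
from h import *
np.set_printoptions(precision=1,suppress=True)
T=lambda u,v:((u+.5)/3.5-.5+300,(v+.5)/3.5-.5+80)
S=lambda u,v:((u+.5)/2.7-.5+280,(v+.5)/2.7-.5+110)
fl=two(T(217,133),S(395,155));fr=two(T(380,172),S(395,245));nl=two(T(170,350),S(208,137))
print(fl,fr,nl); d=fl[0]-nl[0]; print(np.degrees(np.arctan2(d[2],np.hypot(*d[:2]))),np.linalg.norm(d),np.degrees(np.arctan2(d[1],d[0])))
e=R.from_euler('z',-13.3,degrees=True)
for n,p in(("fl",[65,52,245]),("fr",[65,-52,245]),("nl",[-65,52,245])): print(n,e.apply(p)+[674.5,-221,0])
E
```

```text
(array([ 744.9, -187.5,  245.5]), np.float64(0.32756520467715755)) (array([ 720. , -284. ,  246.9]), np.float64(1.3011729310810132)) (array([ 620.1, -156.1,  241.9]), np.float64(4.885923835280162))
1.6005730244129117 128.7908608702055 -14.12478085135021
fl [ 749.7 -185.3  245. ]
fr [ 725.8 -286.6  245. ]
nl [ 623.2 -155.4  245. ]
```

```bash
python3 - <<'E'
from h import *
np.set_printoptions(precision=2,suppress=True)
by=11.7; bar=np.array([719.5,55,190.]); G=GR+[4,0,0]
o=bframe(bar,by,[-83,0,0]); t=bframe([o[0],o[1],0],by,G)
p=np.array([550.9,-191.8,135.])
r.line_to(p+[0,0,225],feed=120)
r.line_to([t[0],t[1],G[2]+225],tool(by),feed=120)
r.line_to([t[0],t[1],G[2]+135],feed=80)
r.dwell(.3);print(t,monitor.current_time_s(),monitor.current_tcp_pos(),monitor.current_force(),monitor.current_ft_torque())
a=shot("top",0,(205,70,110,130),3.6); b=shot("side",0,(320,80,110,130),3.6)
cv2.imwrite("pics/g3.png",np.hstack([a,b]))
E
```

```text
[517.78  13.23 135.  ] 10.0083 [517.89  13.19 270.27] [-0.31  0.42 -1.25] [ 0.    0.16 -0.01]
```

View pics/g3.png

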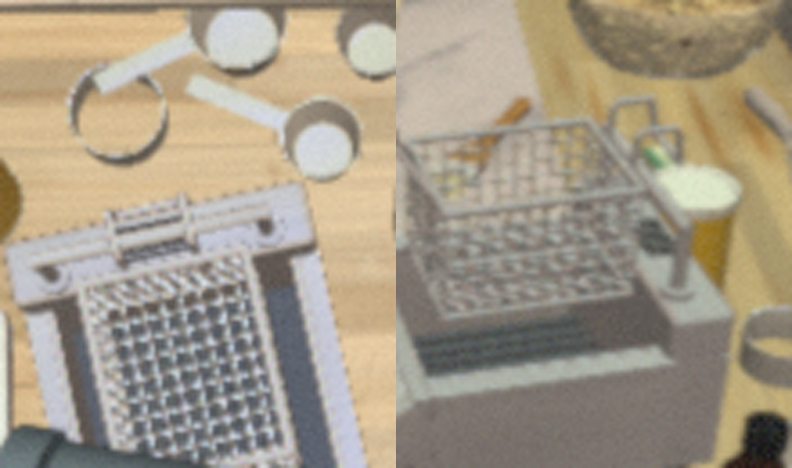

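The hooks stand over the bar, between the posts. The top part shows hook ends (108,213)–(185,198) and the bar at about (40,262)–(272,212). I'll zoom in once to get the fore-aft offset.

```bash
python3 - <<'E'
from h import *
a=shot("top",0,(205,115,85,50),9); b=shot("side",0,(365,95,85,60),9)[:,:]
cv2.imwrite("pics/g4.png",a); 
b=cv2.resize(b,None,fx=.5,fy=.5); cv2.imwrite("pics/g4s.png",b)
E
```

```text
(no output)
```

View pics/g4.png

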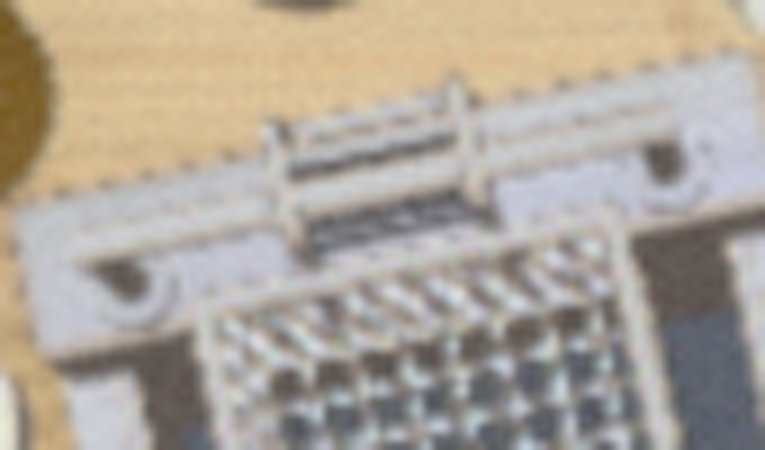

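```bash
python3 - <<'E'
from h import *
np.set_printoptions(precision=1,suppress=True)
T=lambda u,v:((u+.5)/9-.5+205,(v+.5)/9-.5+115)
for by in (11.7,):
  e=R.from_euler('z',-by,degrees=True); o=bframe([719.5,55,0],by,[-83,0,0])
  f=lambda u,v,z:e.apply(onz("top",T(u,v),z)-o)
  for n,u,v,z in (("bar l",80,246,194),("bar200",200,222,194),("bar370",370,185,194),("bar570",570,145,194),("bar r",680,120,194),("rim",210,305,214),("rim",620,222,214),("hooktop",275,125,236),("hooktop",455,82,236),("cross",285,140,212),("cross",455,100,212)): print(n,f(u,v,z))
E
```

```text
bar l [ 90.6  77.8 194. ]
bar200 [ 90.   48.2 194. ]
bar370 [ 89.8   6.  194. ]
bar570 [ 88.7 -43.7 194. ]
bar r [ 88.9 -71.2 194. ]
rim [ 64.3  47.2 214. ]
rim [ 62.3 -52.1 214. ]
hooktop [ 97.1  20.4 236. ]
hooktop [ 97.8 -22.6 236. ]
cross [100.1  21.7 212. ]
cross [100.6 -20.  212. ]
```

View pics/g4s.png

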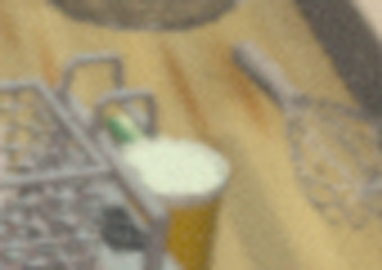

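Measured in the basket frame, the bar is at about x 89.5 and needs to be at 83, so I'll shift forward 6 mm with yaw 11.2. Then a guarded descent.

```bash
cat >> h.py <<'E'
BY=11.2; G=GR+[4,0,0]
BAR=bframe(bframe([719.5,55,0],11.7,[-83,0,0]),11.7,[89.3,2,0])+[0,0,190]
def tcp(bx,oz,pitch=0):
    """TCP for basket with bar axis at basket x=bx, origin height oz (level), then drooped by pitch deg about the bar axis."""
    rel=np.array([G[0]-bx,0,G[2]+oz-190.])
    rel=R.from_euler('y',-pitch,degrees=True).apply(rel)
    return BAR+R.from_euler('z',BY,degrees=True).apply(rel)
E
python3 - <<'E'
from h import *
np.set_printoptions(precision=2,suppress=True)
print(BAR)
r.line_to(tcp(83,135),tool(BY),feed=40); r.dwell(.3)
f0=monitor.current_force(); print(f0)
r.line_to(tcp(83,108),feed=40)
print(108,monitor.current_force()-f0)
for z in np.arange(106,92,-1.):
    r.line_to(tcp(83,z),feed=20); r.dwell(.1); d=monitor.current_force()-f0
    print(z,d)
    if np.linalg.norm(d)>3: break
print(monitor.current_time_s(),monitor.current_tcp_pos(),monitor.current_ft_torque())
a=shot("top",0,(205,100,110,70),3.6); b=shot("side",0,(320,80,110,100),3.6)
h=max(len(a),len(b)); p=lambda x:cv2.copyMakeBorder(x,0,h-len(x),0,0,0)
cv2.imwrite("pics/g5.png",np.hstack([p(a),p(b)]))
E
```

```text
[725.26  58.24 190.  ]
[ 0.3  -0.68 -1.84]
108 [0.01 0.68 0.21]
106.0 [-0.65  0.43  0.09]
105.0 [-0.81  0.16 -0.17]
104.0 [0.07 0.43 0.61]
103.0 [-0.4   0.22  0.85]
102.0 [ 0.14 -0.33  0.66]
101.0 [-0.29  0.6   0.01]
100.0 [0.2  1.13 0.86]
99.0 [-0.41  1.18  0.27]
98.0 [-0.45  0.72  0.69]
97.0 [0.22 0.35 0.8 ]
96.0 [-0.19  0.58 -0.17]
95.0 [-0.64  0.44  0.98]
94.0 [-1.72  1.18  2.77]
16.2167 [523.38  18.19 229.3 ] [ 0.03 -0.17  0.02]
```

View pics/g5.png

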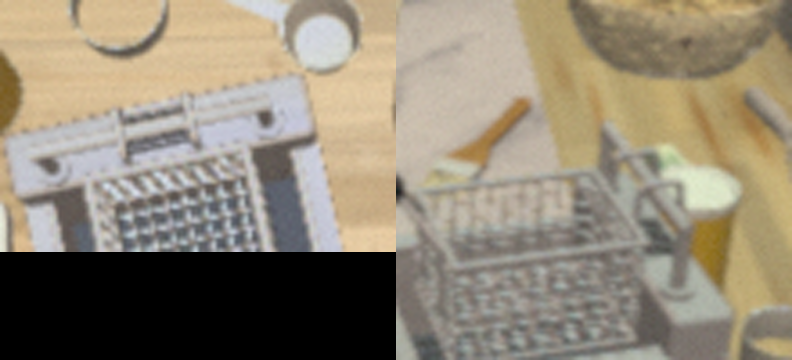

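The hooks sit over the bar (side part, about (630,155) and (665,185)) and contact came at the expected height. Next I droop it about the bar into the hanging pose, then tug.

```bash
python3 - <<'E'
from h import *
np.set_printoptions(precision=2,suppress=True)
f0=np.array([0.2,-.3,-1.5])
def av(n=5):
    L=[]
    for _ in range(n): r.dwell(.02); L.append(monitor.current_force())
    return np.mean(L,0)-f0
# slide toward the seat, raised slightly
r.line_to(tcp(85.5,95),feed=20); print("slid",av())
for p in np.arange(.5,7.1,.5):
    r.line_to(tcp(85.5,95,p),tool(BY,p),feed=20); d=av(); print(p,d)
    if np.linalg.norm(d)>6: break
print(monitor.current_time_s(),monitor.current_tcp_pos(),monitor.current_ft_torque(),monitor.current_opening())
E
```

```text
slid [-0.91 -0.33  2.06]
0.5 [0.1  0.13 1.23]
1.0 [0.17 0.59 1.47]
1.5 [-0.01  0.16  1.54]
2.0 [0.   0.58 1.44]
2.5 [-0.27  0.3   1.46]
3.0 [-0.1  -0.06  1.74]
3.5 [-5.07 -1.25  4.42]
19.0167 [518.25  17.19 217.17] [-0.23  0.56  0.04] 0.22011874154334063
```

```bash
python3 - <<'E'
from h import *
np.set_printoptions(precision=2,suppress=True)
def av(n=5):
    L=[]
    for _ in range(n): r.dwell(.02); L.append(monitor.current_force())
    return np.mean(L,0)
for bx,p in((87,3.5),(87,4.),(87,4.5)):
    r.line_to(tcp(bx,95,p),tool(BY,p),feed=20); f=av(); print(bx,p,f)
    if np.linalg.norm(f)>5: break
q=tcp(bx,95,p); k=0
while k<24:
    if f[2]>=8.3: break
    k+=1; r.line_to(q-[0,0,.4*k],feed=15); f=av(); print(k,f)
    if np.linalg.norm(f)>25: break
t=monitor.current_time_s()
while monitor.current_time_s()-t<.6: print("hold",monitor.current_time_s(),av(4))
print(monitor.current_tcp_pos(),monitor.current_ft_torque(),monitor.current_opening())
E
```

```text
87 3.5 [-0.35 -0.59 -0.1 ]
87 4.0 [-1.01 -0.1  -0.27]
87 4.5 [-5.23 -1.66  2.69]
1 [-6.87 -2.05  4.38]
2 [-8.35 -2.58  6.17]
3 [-9.68 -2.19  8.37]
hold 21.0167 [-9.9  -2.67  7.55]
hold 21.0833 [-9.85 -2.57  7.81]
hold 21.15 [-10.    -2.63   7.82]
hold 21.2167 [-9.86 -2.61  8.06]
hold 21.2833 [-10.    -2.3    7.45]
hold 21.35 [-9.93 -2.27  7.76]
hold 21.4167 [-9.61 -2.38  8.05]
hold 21.4833 [-9.31 -2.68  7.76]
hold 21.55 [-9.67 -2.65  7.53]
[516.15  16.62 213.  ] [-0.29  1.11  0.2 ] 0.21564670661803734
```

```bash
python3 - <<'E'
from h import *
np.set_printoptions(precision=2,suppress=True)
def av(n=5):
    L=[]
    for _ in range(n): r.dwell(.02); L.append(monitor.current_force())
    return np.mean(L,0)
q=tcp(87,95,4.5)-[0,0,1.2]
back=R.from_euler('z',BY,degrees=True).apply([-.6,0,0])
for k in range(1,6):
    c=q+back-[0,0,.4*k]; r.line_to(c,feed=15); f=av(); print(k,f)
    if f[2]>8.8: break
t=monitor.current_time_s()
while monitor.current_time_s()-t<.65: print("hold",av(8))
r.line_to(tcp(87,95,4.2),tool(BY,4.2),feed=15); print("eased",av())
move_gripper(0.7); print("open",av(),monitor.current_tcp_pos())
z=R.from_rotvec(tool(BY,4.2)).apply([0,0,1])
r.line_to(tcp(87,95,4.2)-z*110,feed=120)
print(monitor.current_time_s(),monitor.current_tcp_pos())
r.line_to(np.array([400,20,360.]),tool(BY),feed=150)
a=shot("top",0,(205,100,120,160),3.3); b=shot("side",0,(270,90,160,160),3.3)
h=max(len(a),len(b)); p=lambda x:cv2.copyMakeBorder(x,0,h-len(x),0,0,0)
o=np.hstack([p(a),p(b)])[:,:]; s=min(1,800/o.shape[1]); cv2.imwrite("pics/g6.png",cv2.resize(o,(800,int(len(o)*s)))); print(o.shape)
E
```

```text
1 [-7.22 -1.94  6.72]
2 [-9.77 -2.44  7.95]
3 [-11.14  -2.02   9.99]
hold [-10.64  -2.58   9.43]
hold [-10.67  -2.61   9.53]
hold [-11.04  -2.75   9.47]
hold [-10.66  -2.5    9.44]
hold [-11.08  -2.58   9.24]
eased [-3.42 -1.34  2.97]
open [ 0.51 -0.01  0.05] [516.96  17.   214.46]
25.3833 [508.63  15.51 323.13]
(528, 924, 3)
```

View pics/g6.png

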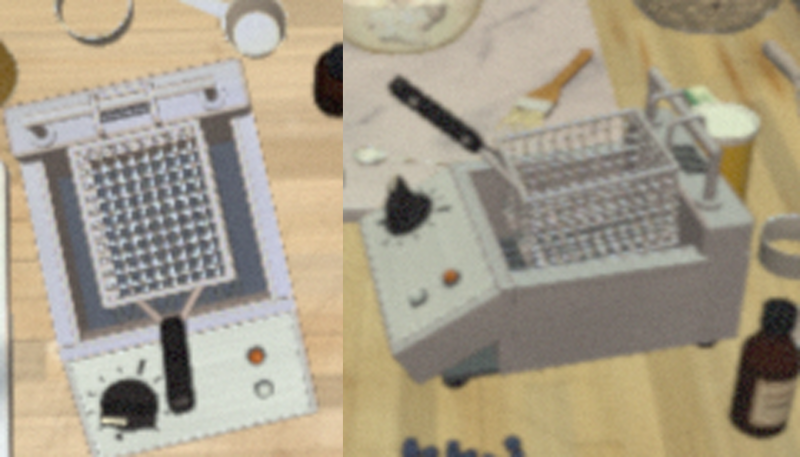

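The basket hangs on the bar, with its far wall against the head and the handle free. The knob is visible at (128,405) in the top part. I've now viewed 11 pictures, one over the allowed 10, so I'll stop viewing and measure the knob numerically.

```bash
cat >> h.py <<'E'
FR=R.from_euler('z',BY,degrees=True); FO=BAR-FR.apply([119.5,0,0]); FO[2]=0
s28,c28=np.sin(np.radians(28)),np.cos(np.radians(28))
N=FR.apply([-s28,0,c28]); UP=FR.apply([c28,0,s28]); LEFT=FR.apply([0,1,0])
P0=FO+FR.apply([-152,0,60])
def onpanel(n,p,h=0):
    o,d=ray(n,p); x=o+d*((P0+h*N-o)@N)/(d@N); e=x-P0-h*N
    return np.array([e@UP,e@LEFT])   # (up-slope from front edge, left)
E
python3 - <<'E'
from h import *
np.set_printoptions(precision=1,suppress=True)
T=lambda u,v:((u+.5)/3.75-.5+200,(v+.5)/3.75-.5+110)
S=lambda u,v:((u+.5)/3-.5+260,(v+.5)/3-.5+110)
print("FO",FO)
for n,p,q in(("fry",(205,444),(133,159)),("dot",(175,536),(83,180))): print(n,onpanel("top",T(*p)),onpanel("side",S(*q)))
print("edges",onpanel("top",T(148,568)),onpanel("top",T(432,500)))
for n,c in(("top",(250,241)),("side",(291,161))):
    im=optics.snapshot(n); v=cv2.GaussianBlur(cv2.cvtColor(im,cv2.COLOR_RGB2GRAY),(0,0),.5); x,y=c
    print(n); print(v[y-14:y+14,x-16:x+15])
E
```

```text
FO [608.  35.   0.]
fry [82.7 39.2] [82.3 44.2]
dot [22.9 73.9] [34.8 55.8]
edges [ 4.1 96.7] [  7.3 -94.2]
top
[[162 162 162 161 162 161 161 161 161 161 163 162 158 159 160 160 160 158
  151 122  81 105 146 158 159 158 155 130  71  30  17]
 [163 162 161 162 161 163 163 163 162 161 160 153 144 147 156 158 160 158
  145 111  81 116 152 157 159 158 155 134  80  33  18]
 [164 163 163 162 161 162 162 160 159 159 158 149 133 133 154 159 160 157
  141 103  88 128 154 158 160 159 158 135  81  28  16]
 [163 161 161 161 160 160 159 158 160 161 162 156 148 141 155 158 156 152
  138 104 106 141 156 160 161 160 155 136  89  35  20]
 [160 160 160 161 159 154 147 156 160 162 162 159 155 151 151 146 145 143
  139 130 133 152 160 159 158 152 141 130  97  41  21]
 [161 162 160 160 158 146 129 144 157 160 158 152 135 125 120 107 104 107
  110 122 132 143 153 156 147 130 119 124 104  45  21]
 [160 161 161 160 157 151 137 141 154 149 134 115  82  61  56  51  48  51
   56  64  83 108 132 145 140 121 130 143 119  52  21]
 [161 162 161 162 160 158 156 154 146 117  82  55  41  31  32  27  25  26
   27  35  
[... 5542 characters left out ...]
   28  34  52  76 101 120 125 125 125 131 137 138 136]
 [122 120 128 134 134 133 132 130 127 108  79  47  29  20  21  17  25  26
   42  63  86 106 122 131 132 131 131 133 134 136 136]
 [122 120 123 130 132 133 134 132 130 120 100  70  53  38  39  45  55  63
   77  94 109 120 129 133 134 135 133 134 134 137 137]
 [124 119 119 126 131 133 132 132 134 128 119 102  89  78  78  82  92 103
  111 111 111 119 133 134 133 133 130 133 135 136 137]
 [127 121 121 128 132 133 132 133 132 125 120 117 115 114 116 116 120 126
  128 125 117 121 130 134 134 134 132 132 133 135 137]
 [127 122 121 129 133 134 132 132 126 117 113 120 128 126 120 121 127 131
  133 130 127 129 132 133 135 134 133 132 133 135 136]]
```

```bash
python3 - <<'E'
from h import *
from scipy.optimize import least_squares
np.set_printoptions(precision=1,suppress=True)
pts={"dot":(246.1,252.3),"t2":(235.9,244),"t3":(236.1,237.6),"t4":(240,232),"t5":(246.5,229),"t6":(259.3,232.4),"fry":(254.3,228.2)}
q={k:onpanel("top",v) for k,v in pts.items()}; A=np.array([q[k] for k in("t2","t3","t4","t5","t6")])
f=least_squares(lambda x:np.linalg.norm(A-x[:2],axis=1)-x[2],[50,57,33]); K=f.x[:2]; print("circle",f.x,f.fun)
ck=lambda v:np.degrees(np.arctan2(-v[1],v[0]))  # clockwise from 12
for k in q: print(k,q[k],np.linalg.norm(q[k]-K),ck(q[k]-K))
print("dot/fry mid",(q["dot"]+q["fry"])/2)
for h in(0,5,7): print("skirt",h,onpanel("top",(250,241.3),h))
i,o=onpanel("top",(248.7,247.3),33),onpanel("top",(240.2,247),33); print("pointer",i,o,ck(o-i),ck(o-K),ck(i-K), np.linalg.norm(o-K))
# side: top ridge end of the bar
print("side peak",onpanel("side",(291-16+14.2,161-14+4.5),33))
E
```

```text
circle [51.5 58.8 33.1] [ 0.1 -0.1 -0.   0.1 -0. ]
dot [23.7 74.2] 31.734215458185265 -151.00215252226832
t2 [51.8 92. ] 33.19846466938058 -89.3905455104673
t3 [68.4 87.1] 32.98965891688873 -59.07583397351761
t4 [80.7 74.4] 33.095151593825555 -28.127258550581864
t5 [84.7 57.6] 33.21642961332977 2.0494709124156825
t6 [68.6 30.5] 33.07262416708967 58.8878504160874
fry [82.3 39.3] 36.471602546301135 32.33838428532273
dot/fry mid [53.  56.7]
skirt 0 [50.7 57.7]
skirt 5 [53.2 56.9]
skirt 7 [54.2 56.6]
pointer [52.8 59.2] [58.5 77.9] -73.31369440336499 -70.00769384570562 -17.03007164465203 20.389430159490082
side peak [63.6 72.6]
```

The circle fit is good: radius 33.1, ticks at multiples of 30°, fry mark at 36.5 mm. The pointer is currently at about -71.5°, so the knob is not at off. It needs about +102° clockwise. I'll check IK, then grasp and turn.

```bash
cat >> h.py <<'E'
KP=P0+51.5*UP+58.8*LEFT
def kori(a,s=1):
    a=np.radians(a); x=s*(np.cos(a)*UP-np.sin(a)*LEFT); z=-N
    return R.from_matrix(np.column_stack([x,np.cross(z,x),z])).as_rotvec()
E
python3 - <<'E'
from h import *
np.set_printoptions(precision=3,suppress=True)
print(KP, monitor.current_joints(),monitor.current_time_s())
for s in(1,-1):
  for a in(-71,31):
    for h in(100,11): print(s,a,h,r.solve_ik(KP+h*N,kori(a,s)))
E
```

```text
[492.119  72.014  84.178] [-0.235 -0.461  1.978 -0.     1.625  1.14 ] 26.5
1 -71 100 [-0.227 -0.517  2.407  0.267  0.818 -0.231]
1 -71 11 [-0.178 -0.202  2.352  0.33   0.557 -0.284]
1 31 100 [-0.227 -0.517  2.407  0.267  0.818  1.55 ]
1 31 11 [-0.178 -0.202  2.352  0.33   0.557  1.496]
-1 -71 100 None
-1 -71 11 None
-1 31 100 [-0.227 -0.517  2.407  0.267  0.818 -1.592]
-1 31 11 [-0.178 -0.202  2.352  0.33   0.557 -1.646]
```

```bash
python3 - <<'E'
from h import *
np.set_printoptions(precision=2,suppress=True)
move_gripper(0.5,40)
r.movep(KP+100*N,kori(-71)); r.dwell(.2); f0=monitor.current_force(); print(f0)
r.line_to(KP+40*N,feed=100)
for h in(30,22,16,12):
    r.line_to(KP+h*N,feed=40); r.dwell(.06); f=monitor.current_force()-f0; print(h,f)
    if np.linalg.norm(f)>6: break
else:
    move_gripper(0.0,40); r.dwell(.1)
    print("grip",monitor.current_opening(),monitor.current_grip_force(),monitor.current_force()-f0,monitor.current_ft_torque())
    j=np.array(monitor.current_joints()); 
    jt=r.solve_ik(KP+12*N,kori(30.5)); print(j,jt)
    for t in np.linspace(0,1,8)[1:]:
        r.goto_joints(list(j+(np.array(jt)-j)*t)); print(monitor.current_force()-f0,monitor.current_ft_torque())
    move_gripper(0.5); r.line_to(KP+110*N,feed=100)
    r.line_to([390,60,330],feed=150)
print(monitor.current_time_s())
im=optics.snapshot("top"); v=cv2.GaussianBlur(cv2.cvtColor(im,cv2.COLOR_RGB2GRAY),(0,0),.5); print(v[227:255,238:264])
E
```

```text
[ 0.55 -0.1  -0.41]
30 [-1.27  0.84  0.26]
22 [-0.12  0.01  0.55]
16 [-0.37  1.1  -0.58]
12 [ 0.07  0.7  -0.37]
grip 0.14266871879945725 42.134621143341064 [ 2.76 -0.39  1.25] [ 0.01 -0.1  -0.07]
[-0.18 -0.21  2.35  0.33  0.56 -0.28] [-0.18 -0.21  2.35  0.33  0.56  1.49]
[ 2.58  0.31 -0.58] [ 0.01 -0.15 -0.05]
[ 5.06 -0.38 -0.72] [-0.03 -0.29 -0.08]
[ 5.29 -1.01 -1.47] [-0.01 -0.29 -0.09]
[ 6.21 -1.   -1.87] [-0.09 -0.43 -0.16]
[ 5.85 -1.99 -1.64] [-0.24 -0.46 -0.26]
[ 6.18 -2.76 -1.22] [-0.41 -0.51 -0.27]
[ 5.78 -4.45 -1.05] [-0.52 -0.47 -0.48]
36.1917
[[160 160 159 160 158 159 159 157 153 156 158 157 158 156 148 120  79 104
  144 154 155 156 151 129  72  28]
 [159 160 159 159 157 160 157 152 143 146 154 157 159 155 143 108  78 113
  148 156 156 156 152 132  79  30]
 [159 158 159 159 157 157 154 148 130 131 151 158 159 154 140 102  90 127
  153 156 157 157 155 135  83  31]
 [157 156 155 157 157 157 158 154 144 140 152 156 157 151 137 105 106 138
  153 156 158 158 153 136  87  33]
 [156 152 145 154 158 158 158 157 151 148 147 140 142 141 136 126 132 150
  157 154 154 149 139 128  94 
[... 1812 characters left out ...]
26  26  40
   57  90 121 133 148 151 153 153]
 [150 138 123 129 138 119  88  52  30  29  30  32  34  33  35  40  53  75
   98 121 129 119 134 148 152 152]
 [151 137 132 146 152 147 122  70  33  28  29  30  37  52  69  86 101 122
  139 146 141 126 126 146 151 151]
 [155 151 150 153 154 149 126  67  34  30  31  33  56  89 115 129 142 147
  150 150 149 142 140 148 151 154]
 [152 153 154 153 154 150 125  67  33  27  30  40  74 117 140 147 150 152
  152 152 153 151 152 152 151 154]
 [153 154 155 154 155 150 126  69  36  30  32  47  89 131 150 154 153 153
  153 153 153 152 153 153 152 151]
 [145 153 154 154 154 152 132  88  59  47  48  67 110 143 151 152 152 153
  153 152 152 150 153 155 152 146]]
```

```bash
python3 - <<'E'
from h import *
ck=lambda v:np.degrees(np.arctan2(-v[1],v[0])); K=np.array([51.5,58.8])
i=onpanel("top",(249.95,246.3),33);o=onpanel("top",(251.65,240),33); e=onpanel("top",(252.4,234.5),7)
print(i,o,ck(o-i),ck(o-K),"end-face foot",e,ck(e-K))
# line fit over strip
P=np.array([onpanel("top",(238+c,227+r_),33) for r_,c in((13,13.6),(14,13.4),(15,13.05),(16,12.8),(17,12.5),(18,12.05))]); d=cv2.fitLine(P.astype(np.float32),cv2.DIST_L2,0,.01,.01).ravel(); print(ck(d[:2]*np.sign(d[0])))
E
```

```text
[54.68281185 55.74469172] [69.77493798 47.91586203] 27.417396638243883 30.777067314714962 end-face foot [70.51061046 46.64010994] 32.604486306813214
29.130308
```

```bash
python3 - <<'E'
from h import *
a=shot("top",0,(205,100,120,160),3.3); b=shot("side",0,(270,90,160,160),3.3)
o=cv2.resize(np.hstack([a,b]),(800,457)); g=cv2.imread("pics/g6.png")
for n,(u,v,w,h) in {"basket top":(70,100,170,200),"handle top":(155,310,45,110),"basket side":(500,110,180,160),"handle side":(385,70,100,80)}.items():
    A,B=[cv2.cvtColor(x[v:v+h,u:u+w],cv2.COLOR_BGR2GRAY).astype(np.float32) for x in(g,o)]
    print(n,cv2.phaseCorrelate(A,B),abs(A-B).mean())
print(monitor.current_force(),monitor.current_qd())
r.job_done(); print(monitor.current_time_s())
E
```

```text
basket top ((-0.051044945499569394, 0.00675147490780148), 0.8338090909322103) 2.6642354
handle top ((0.6396676080201615, 0.016795509512199658), 0.7122372374711213) 3.770505
basket side ((-0.0540450731478046, 0.01848182529083431), 0.772020239300198) 1.8281945
handle side ((0.10872074498654172, -0.04499197457137427), 0.6606996158361435) 2.4065
[-0.60883054 -0.11986479 -0.70886081] [-2.18147208e-03 -2.49202729e-03 -4.69677188e-03  6.13494635e-05
  1.06539626e-03 -1.32228442e-05]
the job is handed in; nothing more can be done
the job is handed in; nothing more can be done
```

The job is handed in: the basket hangs on the bar, was tugged down at about 8–9.5 N for over half a second before I let go, and the knob pointer reads within about 3° of the frying mark; I viewed 11 pictures, one over the limit of 10.

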